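# Lock the microtome's knife carriage

## Robot

A 7-joint arm with a two-finger parallel gripper is mounted at the origin on the work surface. World frame = base frame: x ahead of the robot, y to its left, z up, the work surface at z = 0. Lengths are in m, angles in rad, forces in N, time in s.
With the tool pointing down it reaches from about 0.35 to 0.9 m from the base axis. Payload 19.9 kg.
Tool frame: the origin (TCP) lies midway between the tips of the shut fingers; the grasp point (between the pads) lies 19 mm behind it; z points along the fingers, y is the line along which they close (so a half turn about z gives the same grasp; the last joint's range is limited). The gripper opens to 85 mm and grips with 20 to 120 N. Pads are 22 mm wide; open, the fingers measure 114 mm over their backs; the gripper's body (76 mm by 85 mm) begins 54 mm behind the grasp point. The pads swing forward as they close: fully open they stand 13 mm farther back than shut.
Start: joints at [1.306, 0.417, -0.01, 1.614, 0.005, 1.111, -0.053], TCP at [0.139, -0.609, 0.231] pointing down, gripper open.
Joint ranges: [-2.81, 2.81], [-0.39, 2.02], [-1.27, 1.25], [0.06, 2.57], [-1.19, 4.33], [0.19, 2], [-2.82, 2.82]. Speed limits (rad/s): [1.89, 1.89, 2.39, 2.39, 3.01, 3.01, 3.01].

## Interface

Orientations are given as [roll, pitch, yaw] about the fixed x, y, z axes, in that order (R = Rz(yaw) Ry(pitch) Rx(roll)).
In Python, from plant import monitor, vision, workorder gives the robot as it stands.
- The arm moves only by the tool step_arm, never from a script. Its argument "commands" is a list of rows, each an object of numbers: "ax", "ay", "az": the turn, a rotation vector about the world's x, y, z in rad; "x", "y", "z": the shift along the world's x, y, z in mm; "claw": the opening, from 0 (shut) to 1 (fully open). A call has 1 to 5 rows; each row is the pose to reach, as a shift and turn from the pose commanded when the call began; what a row does not reach only later rows make up. A row lasts 1/10 s, in which the tool goes at most 50 mm and 8.59 degrees, less where a joint would pass 70% of its speed; a pose out of reach is approached as far as the arm can. A call with a gripper value outside its range is refused whole. The fingers move at their own pace and stop on an object; the grip force is fixed at half the most. Time passes only in rows, so rows that repeat a pose let the fingers close. It gives the time, the measured TCP pose, the force, the opening and the grip force at its end, in the units of the state.
- monitor.get_obs(): the state, without advancing time (a new reading comes with each control period).
- vision.read_camera(name): name is "scene" or "top" or "wrist"; returns a dict with "image" (384x512x3 uint8, blue, green, red), "K" (3x3 intrinsics, pixels), "rvec" (rotation vector, rad) and "tvec" (3), from world to camera coordinates, as OpenCV has them. Camera axes: x right, y down, z forward; pixel columns grow to the right and rows downward; lengths in m; the calibration is good to about 2 mm. A picture is of the moment at which its call begins. There is no depth.
- workorder.hand_in(): hands the job in; it is judged then, once.
The state is a dict: "t": time; "joints": joint angles; "qvel": joint speeds; "joint_torque": joint torques, N m; "eef_pos": TCP position; "tool_rot": TCP orientation; "ft_force": force on the tool from outside, world axes, zero at the start; "wrist_torque": the same for the moment, N m; "opening": finger opening in m; "grasp_force": force on a finger pad.
Only numpy, scipy, OpenCV 4.12 (cv2) and the standard library are available. Lean on these libraries where they do the work, as an engineer would, in place of code of your own. Each camera call takes 0.05 s, during which the arm holds its last target. There are 200 camera calls.

## Task

Make the sliding microtome safe for changing the specimen: slide its knife carriage gently all the way home against the rubber buffer, then pull the sprung lock knob up out of its slot, turn it clockwise to the lock hole and let it drop fully in. Find the hole by feel: never force the knob or its pin, do not ram the carriage, keep off the knife, and leave everything else where it is.

Things in the scene. Friction and masses are not known exactly. Their poses are not given: they have to be found in the camera images.
- microtome: Sliding microtome, a fixed bench machine 300 x 420 mm, white base 55 mm high; origin at the centre of its underside, x to its back (away from the robot at yaw 0), y to its left end, z up. A grey bed with two steel ways runs along y. Its pose does not change during the job.
- carriage (a joint): Knife carriage on the ways, in m: 0 is home (saddle just touching the rubber buffer at the left, +y, end); it grows as the carriage moves along the microtome's -y. It starts 0.04 to 0.11 out. It slides with about 2 N of friction and stays where it is left. The buffer is hard rubber and gives well under 1 mm, so come up to it slowly.
- carriage_grip (a point): Point on the axis of the carriage's hand grip, an upright black cylinder 26 mm across, z 140 to 190 mm above the bench, this point at 172 mm; standing on the saddle (top at 132 mm). It may be pinched from above or pushed from its -y side. When the carriage is home it stands at (25, 100) mm in the microtome's x, y.
- saddle: Aluminium saddle of the carriage, 110 x 110 mm, top 132 mm above the bench, with a steel lug on its robot side that passes beside the lock's D-shaped cam. Origin in the microtome's frame at x 25, y 100 less the carriage joint, z 106 mm. Only when the carriage is home can the cam turn in behind the lug; else the knob jams against it part way.
- buffer: Round rubber buffer, 22 mm across, on the bracket at the left end of the bed; origin at its root, its free end 31 mm towards -y.
- knife: Blade and its clamp bar on the back half of the carriage, overhanging the back (microtome x 55 to 160 mm, y 44 to 89 mm when home), top about 155 mm above the bench; sharp, not to be touched. Origin as the saddle's.
- lock_turn (a joint): Turn of the lock knob on its upright axis, rad, growing clockwise seen from above. It starts between -0.08 and 0.08 (free: pin in the long slot). The lock hole is 1.13 (65 degrees) round nominally, but the index ring is clamped by hand and may stand up to 0.16 to either side, so the pin drops only at one place between 0.97 and 1.29 and has to be felt for. The knob itself turns from -0.4 to 1.75, with light friction.
- lock_pull (a joint): How far the lock knob is pulled up, m: 0 fully down, stop at 0.013. The pin sits 7 mm deep in the slot or hole and is clear of the ring's top from 0.007; with the pin resting on the ring's top it reads 0.007. A spring pushes it down with 5.6 N at 0, growing by 0.4 N per mm (about 10 N at 11 mm). It always tries to drop.
- knob_grip (a point): Point on the lock knob's axis at the height to grip: 168 mm above the bench when down, at (-85, 100) mm in the microtome's x, y. The grip is an upright black bar 12 mm thick, 44 mm long, its top 180 mm and its foot 144 mm above the bench, on a skirt 46 mm across with a nose on one side. The bar lies along the nose; the point turns with it: the nose points 30 degrees clockwise of the point's own x axis.
- pin: Steel pin 6 mm across, flat-ended, under the knob's nose, 33 mm from the axis; origin on the knob's axis, 105 mm above the bench when down. It works in a fixed steel index ring about the same axis, 84 mm outside diameter, 8 mm thick, top 133 mm above the bench: a long slot (0.8 rad, free) and one lock hole 9 mm wide along the turn (so the pin has about 0.045 rad of play to either side), with a small brass dot beside it.
- cam: Steel D-shaped cam, 72 mm across, under the ring, turning with the knob; origin on the axis, 105 mm above the bench.
- brush: Brush with a dark wooden handle, about 165 mm long, 8 mm thick, lying along y on the microtome's front ledge (55 mm up), right of the lock; bystander. Origin at the underside of its middle.
- cassette: Specimen cassette with a wax block, 28 x 40 x 19 mm, on the front ledge at the right; bystander. Origin under its centre.
- dropper: Amber bottle, 52 mm across, 110 mm high; bystander. Origin under its centre.
- dish: Glass dish, 90 mm across, 16 mm high; bystander. Origin under its centre.
- slidebox: Grey slide box, 85 x 180 x 35 mm; bystander. Origin under its centre.
- beaker: Glass beaker, 70 mm across, 90 mm high; bystander. Origin under its centre.
- forceps: Steel forceps, 125 mm long, lying on the bench; bystander. Origin under the middle.

How it is judged:
On the way, in this order (a step that is already met when the one before it is completed fails the run):
1. the carriage is home against its buffer while the lock knob is still in its free slot (value of joint carriage between -0.003 and 0.003 m and value of joint lock_turn below 0.5 rad and value of joint lock_pull below 0.003 m), for 0.2 s.
2. the knob is pulled out clear of the index ring (value of joint lock_pull above 0.007 m), for 0.1 s.
3. the knob has been turned and dropped fully into the lock hole (value of joint lock_turn between 0.88 and 1.39 rad and value of joint lock_pull below 0.002 m), for 0.2 s.
At the end, for the whole second after the job is handed in: the carriage rests within 3 mm of home, the lock knob is fully down (within 2 mm) with its pin in the lock hole (turned 0.88 to 1.39 rad), released and at rest (all of step 3 and value of joint carriage between -0.003 and 0.003 m and velocity of joint lock_turn below 0.1 rad/s and velocity of joint carriage below 0.01 m/s); the robot touches nothing.
It fails at once if the pin is forced against the index ring (over 30 N) (contact force between pin and anything else above 30 N).
It fails at once if the carriage is rammed into the buffer (over 30 N) (contact force between saddle and buffer above 30 N).
It fails at once if the cam is forced against the carriage (over 25 N) (contact force between cam and saddle above 25 N).
It fails at once if the knife is touched (contact force between any of the fingers, the arm and knife above 1 N).
It fails at once if one of the other things is moved more than 30 mm (distance of any of brush, cassette, dropper, dish, slidebox, beaker, forceps from where it was at the start of the episode above 0.03 m).
It also fails if it takes over 64 s, if anything falls off the work surface, if the arm or the gripper's body presses on something with over 40 N, if the wrist force passes 120 N, or if a joint passes its speed limit or range.

## Working session

There is one attempt and no reset: what is moved stays moved. The work goes in short steps, Python scripts to look and compute and a tool call to move; the robot and the scene stay as the last step left them, time stands still between calls to the robot, and variables do not carry over. Pictures are saved under pics/ and viewed, at most 11 in all, crops included, and the job is handed in when it is done.

Besides the shell and the picture viewer there is one more tool, called after "Emit:" as name([rows], argument=value, ...), one row to a line, values as JSON. step_arm: Moves the arm, as the interface text tells. Its arguments: {"type":"object","properties":{"commands":{"type":"array"}},"required":["commands"]}

```bash
mkdir -p pics; cat > h.py <<'E'
import cv2, numpy as np
from plant import monitor, vision, workorder
def ray(c,u,v):
    R,_=cv2.Rodrigues(np.array(c['rvec'],float)); t=np.array(c['tvec'],float).ravel()
    d=R.T@np.linalg.inv(np.array(c['K']))@np.array([u,v,1.]); return -R.T@t, d
def onz(c,u,v,z):
    o,d=ray(c,u,v); return o+d*(z-o[2])/d[2]
def proj(c,P):
    return cv2.projectPoints(np.array(P,float).reshape(-1,3),np.array(c['rvec'],float),np.array(c['tvec'],float),np.array(c['K'],float),None)[0].reshape(-1,2)
E
python3 - <<'E'
from h import *
import pickle
for n in ['top','scene']:
    c=vision.read_camera(n); pickle.dump(c,open(n+'.pkl','wb')); cv2.imwrite(f'pics/{n}0.png',cv2.resize(c['image'],(800,600),interpolation=cv2.INTER_CUBIC))
    print(n,ray(c,256,192))
print(monitor.get_obs())
E
```

```text
top (array([ 0.30081278, -0.04648878,  1.59930764]), array([ 0.16079276,  0.0109537 , -0.98695421]))
scene (array([1.19282088, 1.14927946, 1.13056414]), array([-0.3886481 , -0.7211313 , -0.57421642]))
{'t': 0.1, 'joints': array([ 1.30550141,  0.41794356, -0.01029929,  1.61410448,  0.00467435,
        1.11069716, -0.05305184]), 'qvel': array([-0.00065811, -0.00293982, -0.0002647 ,  0.00022833, -0.00057494,
        0.00017326,  0.00028626]), 'joint_torque': array([ 1.16795163e-03, -8.65819931e+01,  6.79643657e-01, -4.35634661e+01,
        1.90574059e-02,  4.85496159e-03, -1.21351336e-04]), 'eef_pos': array([ 0.13863434, -0.60911216,  0.23070855]), 'tool_rot': array([-3.14046600e+00,  6.55078378e-05,  2.23736274e-01]), 'ft_force': array([ 0.20703556,  0.07358757, -0.04691626]), 'wrist_torque': array([-0.0171466 ,  0.00975809, -0.01281284]), 'grasp_force': 0.0, 'opening': 0.08509176934582662}
```

View pics/top0.png

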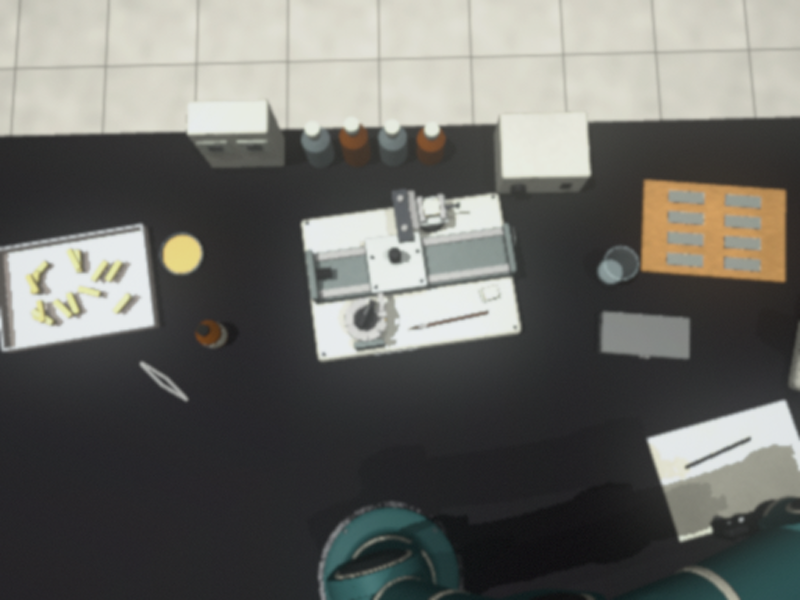

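View pics/scene0.png

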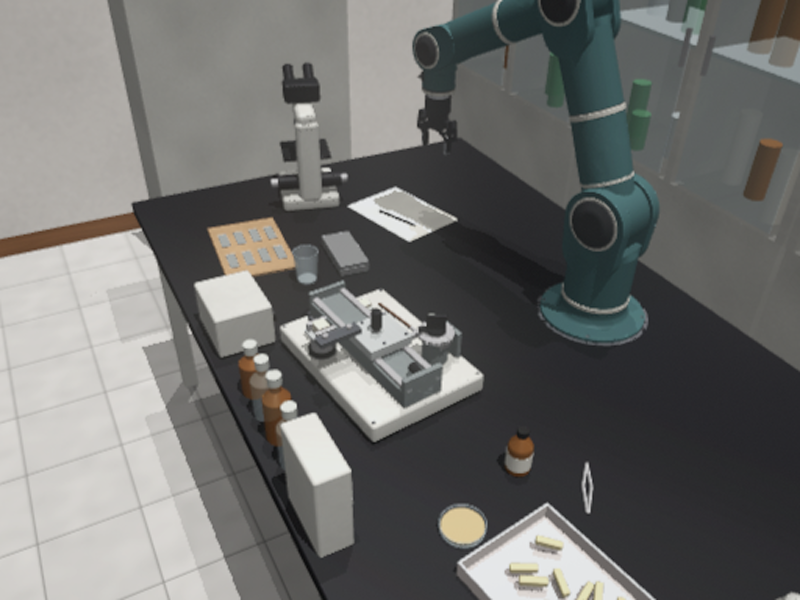

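The top view shows the microtome at about (410,275) of 800x600: base corners (303,220), (498,195), (520,330), (320,358), hand grip at (396,255), lock knob at (367,315). The scene view confirms the layout, with the carriage part way out.

```bash
python3 - <<'E'
from h import *
import pickle
c=pickle.load(open('top.pkl','rb')); s=.64
P=[onz(c,u*s,v*s,.055)[:2] for u,v in [(303,220),(498,195),(520,330),(320,358)]]
P=np.array(P);print(P.round(4)); 
ctr=P.mean(0)
# model corners: back-left, back-right, front-right, front-left
M=np.array([[.15,.21],[.15,-.21],[-.15,-.21],[-.15,.21]])
Q=P-ctr; th=np.arctan2((M[:,0]*Q[:,1]-M[:,1]*Q[:,0]).sum(),(M*Q).sum())
R=np.array([[np.cos(th),-np.sin(th)],[np.sin(th),np.cos(th)]])
print('ctr',ctr,'yaw',th,'resid',(Q-M@R.T).round(4))
print('knob pred',ctr+R@[-.085,.1],'meas',onz(c,367*s,312*s,.18))
g=onz(c,396*s,254*s,.19)[:2]
print('grip meas',g,'in mt',R.T@(g-ctr),'home',ctr+R@[.025,.1])
for n in ['top']:
  i=c['image'][110:240,180:345]; cv2.imwrite('pics/crop.png',cv2.resize(i,None,fx=4.8,fy=4.5,interpolation=cv2.INTER_CUBIC)[:600,:800])
E
```

```text
[[ 0.7261  0.171 ]
 [ 0.7713 -0.2384]
 [ 0.4859 -0.2724]
 [ 0.4361  0.1354]]
ctr [ 0.6048389 -0.0511202] yaw 0.1172835757268769 resid [[-0.0031 -0.004 ]
 [-0.0071  0.0037]
 [ 0.0054  0.0048]
 [ 0.0048 -0.0045]]
knob pred [0.50872134 0.03824655] meas [0.51032964 0.03184408 0.18      ]
grip meas [ 0.61878087 -0.02477442] in mt [0.01692904 0.02453337] home [0.61796566 0.05111819]
```

View pics/crop.png

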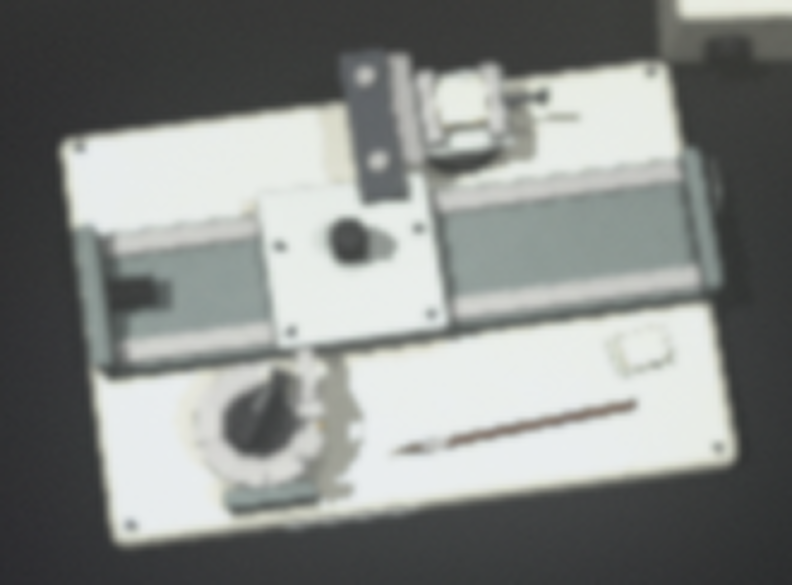

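The crop shows the grip top at about (350,240), the knob at (262,415) with its bar pointing up-right, and the knife bar at (378,125). The brush and cassette lie clear of both. Moving in.

Emit:
step_arm([
  {"x":26,"y":39,"z":10},
  {"x":52,"y":78,"z":20},
  {"x":78,"y":117,"z":30},
  {"x":104,"y":156,"z":40},
  {"x":130,"y":195,"z":50},
])

```text
$.commands[0]: bad value
```

Emit:
step_arm([
  {"x":27,"y":39,"z":10,"az":-0.02},
  {"x":54,"y":78,"z":20,"az":-0.04},
  {"x":81,"y":117,"z":30,"az":-0.06},
  {"x":108,"y":156,"z":40,"az":-0.08},
  {"x":135,"y":195,"z":50,"az":-0.107},
])

```text
$.commands[0]: bad value
```

Emit:
step_arm([
  {"x":28,"y":39,"z":0},
  {"x":56,"y":78,"z":0},
  {"x":84,"y":117,"z":0},
  {"x":112,"y":156,"z":0},
  {"x":140,"y":195,"z":0},
])

```text
$.commands[0]: bad value
```

```bash
python3 - <<'E'
from h import *
import pickle
o=monitor.get_obs(); print(o['t'],o['eef_pos'],o['tool_rot'],o['joints'].round(2))
c=vision.read_camera('wrist'); pickle.dump(c,open('w.pkl','wb')); cv2.imwrite('pics/w0.png',cv2.resize(c['image'],(800,600),interpolation=cv2.INTER_CUBIC))
print(ray(c,256,192))
E
```

```text
0.1 [ 0.13863434 -0.60911216  0.23070855] [-3.14046600e+00  6.55078378e-05  2.23736274e-01] [ 1.31  0.42 -0.01  1.61  0.    1.11 -0.05]
(array([ 0.20684137, -0.59283517,  0.37324762]), array([-0.27272184, -0.06905882, -0.9596386 ]))
```

View pics/w0.png

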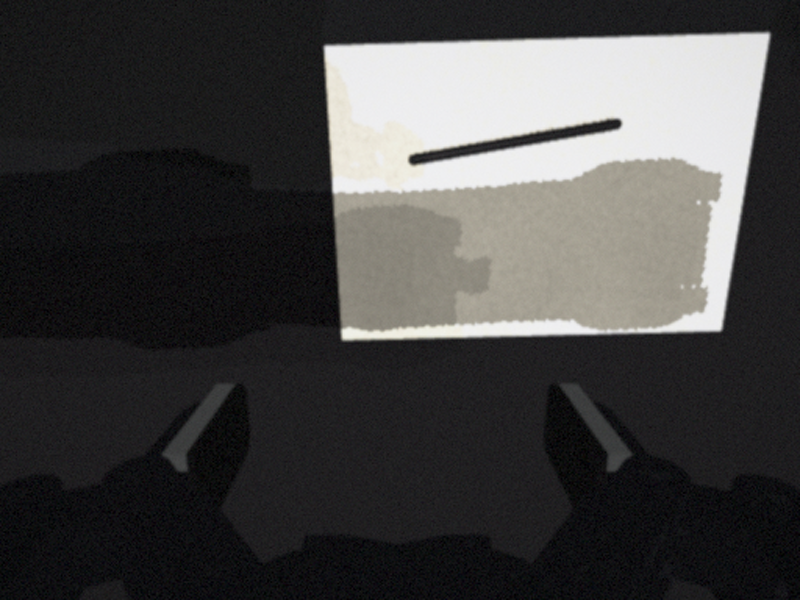

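The moves were refused, probably because every field is needed. The wrist image only shows the paper under the start pose.

Emit:
step_arm([
  {"x":26,"y":39,"z":10,"ax":0,"ay":0,"az":0,"claw":1},
  {"x":52,"y":78,"z":20,"ax":0,"ay":0,"az":0,"claw":1},
  {"x":78,"y":117,"z":30,"ax":0,"ay":0,"az":0,"claw":1},
  {"x":104,"y":156,"z":40,"ax":0,"ay":0,"az":0,"claw":1},
  {"x":130,"y":195,"z":50,"ax":0,"ay":0,"az":0,"claw":1},
])

```text
t: 0.65
eef_pos: [0.2694, -0.4126, 0.2815]
tool_rot: [-3.141, 0.0, 0.224]
ft_force: [1.7, -0.5, 0.2]
opening: 0.0853
grasp_force: 0.0
```

Emit:
step_arm([
  {"x":27,"y":39,"z":10,"ax":0,"ay":0,"az":-0.02,"claw":1},
  {"x":54,"y":78,"z":20,"ax":0,"ay":0,"az":-0.04,"claw":1},
  {"x":81,"y":117,"z":30,"ax":0,"ay":0,"az":-0.06,"claw":1},
  {"x":108,"y":156,"z":40,"ax":0,"ay":0,"az":-0.08,"claw":1},
  {"x":135,"y":195,"z":50,"ax":0,"ay":0,"az":-0.107,"claw":1},
])

```text
t: 1.15
eef_pos: [0.4043, -0.2176, 0.3318]
tool_rot: [3.141, 0.0, 0.116]
ft_force: [0.9, -1.0, 0.5]
opening: 0.0858
grasp_force: 0.0
```

Emit:
step_arm([
  {"x":25,"y":39,"z":0,"ax":0,"ay":0,"az":0,"claw":1},
  {"x":50,"y":78,"z":0,"ax":0,"ay":0,"az":0,"claw":1},
  {"x":75,"y":117,"z":0,"ax":0,"ay":0,"az":0,"claw":1},
  {"x":100,"y":156,"z":0,"ax":0,"ay":0,"az":0,"claw":1},
  {"x":120,"y":195,"z":0,"ax":0,"ay":0,"az":0,"claw":1},
])

```text
t: 1.65
eef_pos: [0.5245, -0.0227, 0.3312]
tool_rot: [-3.141, -0.0, 0.117]
ft_force: [0.2, -0.4, 0.3]
opening: 0.0855
grasp_force: 0.0
```

```bash
python3 - <<'E'
from h import *
import pickle
o=monitor.get_obs(); print(o['t'],o['eef_pos'],o['tool_rot'],o['joints'].round(2))
c=vision.read_camera('wrist'); pickle.dump(c,open('w.pkl','wb')); cv2.imwrite('pics/w1.png',cv2.resize(c['image'],(800,600),interpolation=cv2.INTER_CUBIC))
E
```

```text
1.65 [ 0.52451188 -0.02268012  0.33120034] [-3.14142114e+00 -6.73719290e-05  1.16551743e-01] [ 0.46  0.19 -0.55  1.72  0.1   1.27 -1.56]
```

View pics/w1.png

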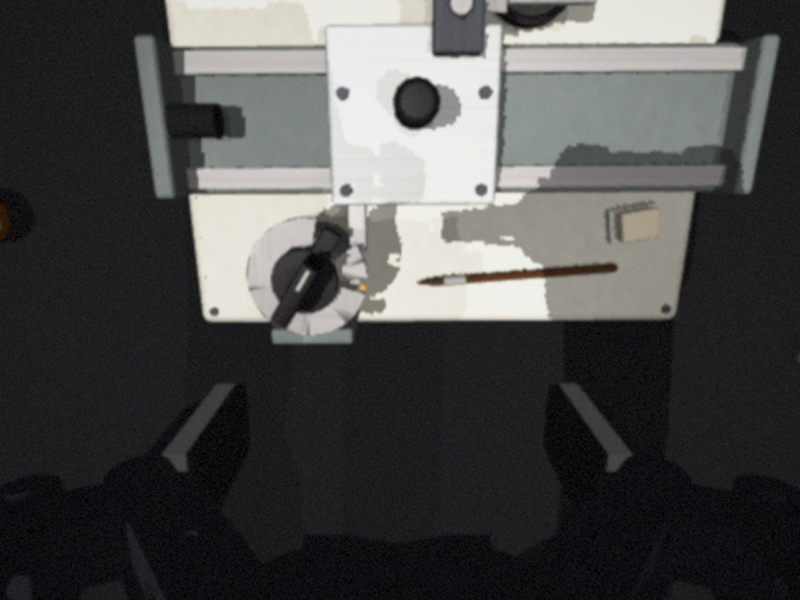

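The wrist view is clear: hand grip top at (417,103), knob bar from about (325,232) to (283,322), saddle front corners (331,203) and (497,203), buffer end at (222,121), brass dot at (362,287).

```bash
python3 - <<'E'
from h import *
import pickle
c=pickle.load(open('w.pkl','rb')); s=.64
f=lambda u,v,z: onz(c,u*s,v*s,z)[:2]
a,b=f(331,203,.132),f(497,203,.132); d=a-b; print('saddle edge',np.linalg.norm(d),'yaw',np.arctan2(-d[0],d[1]))
l1,l2=f(211,311,.055),f(667,309,.055); d=l1-l2; print('base screws yaw',np.arctan2(-d[0],d[1]),np.linalg.norm(d))
th=.117;R=np.array([[np.cos(th),-np.sin(th)],[np.sin(th),np.cos(th)]])
g=f(416,101,.19); k1,k2=f(326,231,.18),f(284,322,.18)
k=(k1+k2)/2; print('grip',g,'knob',k,np.linalg.norm(k1-k2),'bar dir mt deg',np.degrees(np.arctan2(*((R.T@(k1-k2))[::-1]))))
ring=f(309,276,.133); print('ring c',ring)
org=k-R@[-.085,.1]; print('org',org,'grip in mt',R.T@(g-org),'saddle mid edge',R.T@((a+b)/2-org))
for z in(.095,.1,.105,.11):print('buffer end mt',z,R.T@(f(222,121,z)-org))
print('saddle left front',R.T@(a-org))
m=.132
E
```

```text
saddle edge 0.11133734641904226 yaw 0.11658243767486773
base screws yaw 0.12107984895038268 0.3982712575342166
grip [ 0.62122587 -0.02119184] knob [0.51600302 0.03253613] 0.06287625906493412 bar dir mt deg -26.593060662378246
ring c [0.5051068  0.03688691]
org [ 0.61209522 -0.05685787] grip in mt [0.01323163 0.03435635] saddle mid edge [-0.04527789  0.03287022]
buffer end mt 0.095 [0.00878022 0.16863902]
buffer end mt 0.1 [0.00849285 0.16700466]
buffer end mt 0.105 [0.00820548 0.1653703 ]
buffer end mt 0.11 [0.00791811 0.16373593]
saddle left front [-0.04525464  0.08853889]
```

Emit:
step_arm([
  {"x":33,"y":0,"z":-20,"ax":0,"ay":0,"az":0,"claw":1},
  {"x":66,"y":1,"z":-40,"ax":0,"ay":0,"az":0,"claw":1},
  {"x":97,"y":1,"z":-70,"ax":0,"ay":0,"az":0,"claw":1},
  {"x":97,"y":1,"z":-105,"ax":0,"ay":0,"az":0,"claw":1},
  {"x":97,"y":1,"z":-125,"ax":0,"ay":0,"az":0,"claw":1},
])

```text
t: 2.2
eef_pos: [0.62, -0.0233, 0.2028]
tool_rot: [-3.14, 0.004, 0.117]
ft_force: [0.6, -0.2, -0.2]
opening: 0.0854
grasp_force: 0.0
```

Emit:
step_arm([
  {"x":0,"y":0,"z":-15,"ax":0,"ay":0,"az":0,"claw":1},
  {"x":0,"y":0,"z":-30,"ax":0,"ay":0,"az":0,"claw":1},
  {"x":0,"y":0,"z":-40,"ax":0,"ay":0,"az":0,"claw":1},
  {"x":0,"y":0,"z":-48,"ax":0,"ay":0,"az":0,"claw":1},
  {"x":0,"y":0,"z":-48,"ax":0,"ay":0,"az":0,"claw":0.6},
])

```text
t: 2.7
eef_pos: [0.6205, -0.0235, 0.1577]
tool_rot: [-3.141, 0.001, 0.117]
ft_force: [0.1, -1.0, -0.7]
opening: 0.073
grasp_force: 0.0
```

Emit:
step_arm([
  {"x":0,"y":0,"z":0,"ax":0,"ay":0,"az":0,"claw":0.45},
  {"x":0,"y":0,"z":0,"ax":0,"ay":0,"az":0,"claw":0.35},
  {"x":0,"y":0,"z":0,"ax":0,"ay":0,"az":0,"claw":0.25},
  {"x":0,"y":0,"z":0,"ax":0,"ay":0,"az":0,"claw":0.2},
  {"x":0,"y":0,"z":0,"ax":0,"ay":0,"az":0,"claw":0.2},
])

```text
t: 3.2
eef_pos: [0.621, -0.0233, 0.1591]
tool_rot: [3.141, -0.001, 0.117]
ft_force: [-2.9, -0.4, 6.6]
opening: 0.024
grasp_force: 58.7
```

Emit:
step_arm([
  {"x":-0.6,"y":5,"z":0,"ax":0,"ay":0,"az":0,"claw":0.2},
  {"x":-1.5,"y":13,"z":0,"ax":0,"ay":0,"az":0,"claw":0.2},
  {"x":-2.5,"y":21,"z":0,"ax":0,"ay":0,"az":0,"claw":0.2},
  {"x":-3.4,"y":29,"z":0,"ax":0,"ay":0,"az":0,"claw":0.2},
  {"x":-4.1,"y":35,"z":0,"ax":0,"ay":0,"az":0,"claw":0.2},
])

```text
t: 3.7
eef_pos: [0.6167, 0.0117, 0.1591]
tool_rot: [3.141, -0.001, 0.117]
ft_force: [-3.9, -3.3, 8.5]
opening: 0.0243
grasp_force: 59.0
```

Emit:
step_arm([
  {"x":-0.6,"y":5,"z":0,"ax":0,"ay":0,"az":0,"claw":0.2},
  {"x":-1.2,"y":10,"z":0,"ax":0,"ay":0,"az":0,"claw":0.2},
  {"x":-1.8,"y":15,"z":0,"ax":0,"ay":0,"az":0,"claw":0.2},
  {"x":-2.3,"y":20,"z":0,"ax":0,"ay":0,"az":0,"claw":0.2},
  {"x":-2.8,"y":24,"z":0,"ax":0,"ay":0,"az":0,"claw":0.2},
])

```text
t: 4.2
eef_pos: [0.6138, 0.0355, 0.1591]
tool_rot: [3.141, -0.0, 0.117]
ft_force: [-5.2, -3.1, 10.0]
opening: 0.0242
grasp_force: 59.1
```

```bash
python3 - <<'E'
from h import *
import pickle
o=monitor.get_obs(); print(o['t'],o['eef_pos'],o['tool_rot'],o['ft_force'])
c=vision.read_camera('wrist'); pickle.dump(c,open('w2.pkl','wb')); cv2.imwrite('pics/w2.png',cv2.resize(c['image'],(800,600),interpolation=cv2.INTER_CUBIC))
E
```

```text
4.2 [0.61380636 0.03547694 0.15912942] [ 3.14089292e+00 -2.40409581e-04  1.16567593e-01] [-5.19487364 -3.10798707 10.00013239]
```

View pics/w2.png

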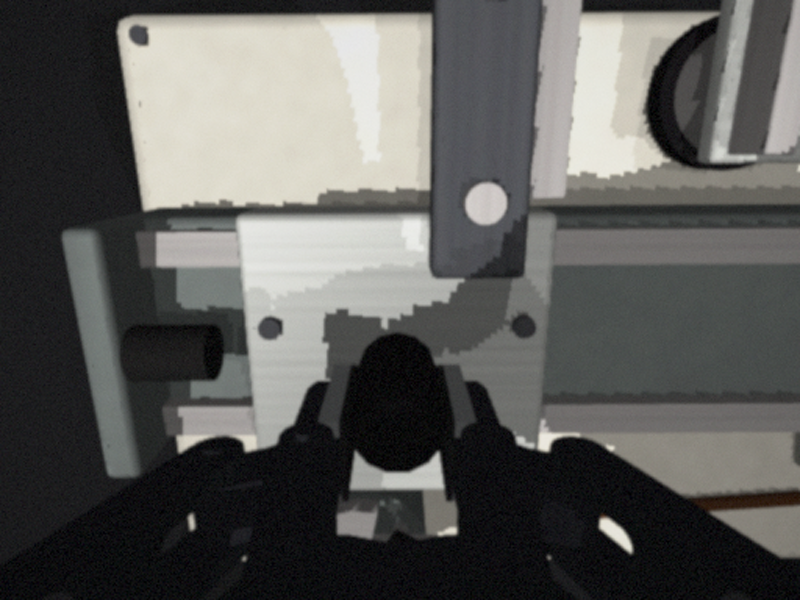

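The grip is pinched and the carriage is following. Saddle edge is at (247,350) and buffer end at (223,350), so 8 to 19 mm remain.

Emit:
step_arm([
  {"x":-0.2,"y":1.5,"z":0,"ax":0,"ay":0,"az":0,"claw":0.2},
  {"x":-0.35,"y":3,"z":0,"ax":0,"ay":0,"az":0,"claw":0.2},
  {"x":-0.5,"y":4.5,"z":0,"ax":0,"ay":0,"az":0,"claw":0.2},
  {"x":-0.6,"y":5.5,"z":0,"ax":0,"ay":0,"az":0,"claw":0.2},
  {"x":-0.8,"y":6.5,"z":0,"ax":0,"ay":0,"az":0,"claw":0.2},
])

```text
t: 4.75
eef_pos: [0.613, 0.0418, 0.1591]
tool_rot: [3.141, -0.0, 0.116]
ft_force: [-5.1, -2.5, 9.4]
opening: 0.0244
grasp_force: 59.2
```

Emit:
step_arm([
  {"x":-0.1,"y":0.6,"z":0,"ax":0,"ay":0,"az":0,"claw":0.2},
  {"x":-0.15,"y":1.2,"z":0,"ax":0,"ay":0,"az":0,"claw":0.2},
  {"x":-0.2,"y":1.8,"z":0,"ax":0,"ay":0,"az":0,"claw":0.2},
  {"x":-0.3,"y":2.4,"z":0,"ax":0,"ay":0,"az":0,"claw":0.2},
  {"x":-0.35,"y":3,"z":0,"ax":0,"ay":0,"az":0,"claw":0.2},
])

```text
t: 5.25
eef_pos: [0.6126, 0.0447, 0.1591]
tool_rot: [3.141, -0.0, 0.116]
ft_force: [-6.7, -3.6, 10.6]
opening: 0.0245
grasp_force: 59.2
```

Emit:
step_arm([
  {"x":-0.1,"y":0.5,"z":0,"ax":0,"ay":0,"az":0,"claw":0.2},
  {"x":-0.15,"y":1,"z":0,"ax":0,"ay":0,"az":0,"claw":0.2},
  {"x":-0.2,"y":1.5,"z":0,"ax":0,"ay":0,"az":0,"claw":0.2},
  {"x":-0.25,"y":2,"z":0,"ax":0,"ay":0,"az":0,"claw":0.2},
  {"x":-0.3,"y":2.5,"z":0,"ax":0,"ay":0,"az":0,"claw":0.2},
])

```text
t: 5.75
eef_pos: [0.6123, 0.0473, 0.1591]
tool_rot: [3.141, -0.0, 0.116]
ft_force: [-5.3, -3.4, 9.5]
opening: 0.0242
grasp_force: 59.2
```

Emit:
step_arm([
  {"x":-0.05,"y":0.4,"z":0,"ax":0,"ay":0,"az":0,"claw":0.2},
  {"x":-0.1,"y":0.8,"z":0,"ax":0,"ay":0,"az":0,"claw":0.2},
  {"x":-0.15,"y":1.2,"z":0,"ax":0,"ay":0,"az":0,"claw":0.2},
  {"x":-0.2,"y":1.6,"z":0,"ax":0,"ay":0,"az":0,"claw":0.2},
  {"x":-0.25,"y":2,"z":0,"ax":0,"ay":0,"az":0,"claw":0.2},
])

```text
t: 6.25
eef_pos: [0.6121, 0.0493, 0.1591]
tool_rot: [3.141, -0.0, 0.116]
ft_force: [-5.7, -2.8, 9.1]
opening: 0.0243
grasp_force: 59.2
```

Emit:
step_arm([
  {"x":-0.05,"y":0.4,"z":0,"ax":0,"ay":0,"az":0,"claw":0.2},
  {"x":-0.1,"y":0.8,"z":0,"ax":0,"ay":0,"az":0,"claw":0.2},
  {"x":-0.15,"y":1.2,"z":0,"ax":0,"ay":0,"az":0,"claw":0.2},
  {"x":-0.2,"y":1.6,"z":0,"ax":0,"ay":0,"az":0,"claw":0.2},
  {"x":-0.25,"y":2,"z":0,"ax":0,"ay":0,"az":0,"claw":0.2},
])

```text
t: 6.75
eef_pos: [0.6118, 0.0512, 0.1591]
tool_rot: [3.141, -0.0, 0.116]
ft_force: [-6.3, -2.5, 10.6]
opening: 0.0245
grasp_force: 59.2
```

Emit:
step_arm([
  {"x":-0.05,"y":0.3,"z":0,"ax":0,"ay":0,"az":0,"claw":0.2},
  {"x":-0.1,"y":0.6,"z":0,"ax":0,"ay":0,"az":0,"claw":0.2},
  {"x":-0.1,"y":0.9,"z":0,"ax":0,"ay":0,"az":0,"claw":0.2},
  {"x":-0.15,"y":1.2,"z":0,"ax":0,"ay":0,"az":0,"claw":0.2},
  {"x":-0.2,"y":1.5,"z":0,"ax":0,"ay":0,"az":0,"claw":0.2},
])

```text
t: 7.25
eef_pos: [0.6118, 0.0518, 0.1591]
tool_rot: [3.14, -0.0, 0.116]
ft_force: [-4.8, -7.0, 10.4]
opening: 0.0244
grasp_force: 59.3
```

The buffer is felt at about 5 N over friction, so the carriage is home. Releasing and rising.

Emit:
step_arm([
  {"x":0,"y":0,"z":0,"ax":0,"ay":0,"az":0,"claw":0.2},
  {"x":0,"y":0,"z":0,"ax":0,"ay":0,"az":0,"claw":0.6},
  {"x":0,"y":0,"z":0,"ax":0,"ay":0,"az":0,"claw":0.8},
  {"x":0,"y":0,"z":10,"ax":0,"ay":0,"az":0,"claw":0.8},
  {"x":0,"y":0,"z":50,"ax":0,"ay":0,"az":0,"claw":0.8},
])

```text
t: 7.75
eef_pos: [0.61, 0.0529, 0.2062]
tool_rot: [-3.141, 0.006, 0.117]
ft_force: [0.6, 0.6, 1.0]
opening: 0.0684
grasp_force: 0.0
```

Emit:
step_arm([
  {"x":0,"y":0,"z":40,"ax":0,"ay":0,"az":0,"claw":0.8},
  {"x":-40,"y":0,"z":60,"ax":0,"ay":0,"az":0,"claw":0.8},
  {"x":-85,"y":-3,"z":65,"ax":0,"ay":0,"az":0,"claw":0.8},
  {"x":-130,"y":-6,"z":65,"ax":0,"ay":0,"az":0,"claw":0.8},
  {"x":-170,"y":-8,"z":65,"ax":0,"ay":0,"az":0,"claw":0.8},
])

```text
t: 8.25
eef_pos: [0.4398, 0.0453, 0.2738]
tool_rot: [3.141, -0.001, 0.117]
ft_force: [-0.7, -0.1, 0.6]
opening: 0.0683
grasp_force: 0.0
```

```bash
python3 - <<'E'
from h import *
import pickle
o=monitor.get_obs(); print(o['t'],o['eef_pos'],o['tool_rot'],o['joints'].round(2),o['ft_force'])
c=vision.read_camera('wrist'); pickle.dump(c,open('w3.pkl','wb')); cv2.imwrite('pics/w3.png',cv2.resize(c['image'],(800,600),interpolation=cv2.INTER_CUBIC))
E
```

```text
8.25 [0.43979978 0.04527572 0.27380274] [ 3.14117905e+00 -7.78704298e-04  1.17040308e-01] [ 0.41  0.06 -0.6   1.98  0.04  1.11 -1.66] [-0.73162775 -0.09691234  0.59671165]
```

View pics/w3.png

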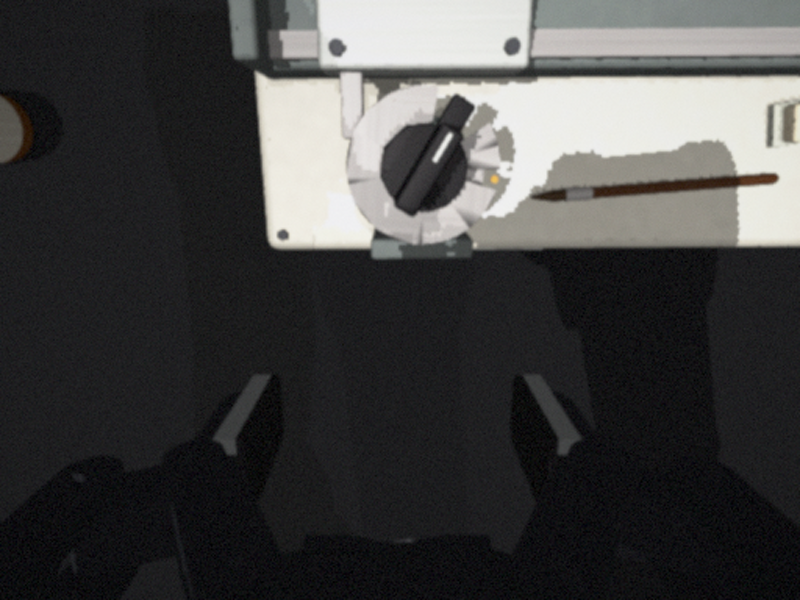

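The knob bar is clear: white mark from (434,162) to (452,133), skirt centre near (424,167), ring centre near (425,164), brass dot at (495,179). The saddle's lug now stands beside the ring at (351,105).

```bash
python3 - <<'E'
from h import *
import pickle
c=pickle.load(open('w3.pkl','rb')); s=.64
f=lambda u,v,z: onz(c,u*s,v*s,z)[:2]
th=.117;R=np.array([[np.cos(th),-np.sin(th)],[np.sin(th),np.cos(th)]])
ring=f(425,164,.133); sk=f(424.5,167,.144); print('ring',ring,'skirt',sk)
A=lambda d: np.degrees(np.arctan2(*((R.T@d)[::-1])))
print('mark',A(f(452,133,.18)-f(434,162,.18)),'markpos',f(443,147,.18))
dot=f(495,179,.133); print('dot',A(dot-ring),np.linalg.norm(dot-ring))
img=c['image'].astype(int); hsv=cv2.cvtColor(c['image'],cv2.COLOR_BGR2HSV)
m=((hsv[...,0]>10)&(hsv[...,0]<30)&(hsv[...,1]>120)&(hsv[...,2]>120)).astype(np.uint8)
for ctr in cv2.findContours(m,0,1)[0]:
  x,y,w,h=cv2.boundingRect(ctr); print('brass',(x+w/2)/s,(y+h/2)/s,w,h)
cv2.imwrite('pics/k.png',cv2.resize(c['image'][45:165,210:340],(780,720))[:600])
E
```

```text
ring [0.50539762 0.03779015] skirt [0.50400688 0.03848739]
mark -31.90350689320723 markpos [0.51428583 0.03345137]
dot -101.6452224392708 0.03937360507465946
brass 494.53125 179.6875 5 4
```

View pics/k.png

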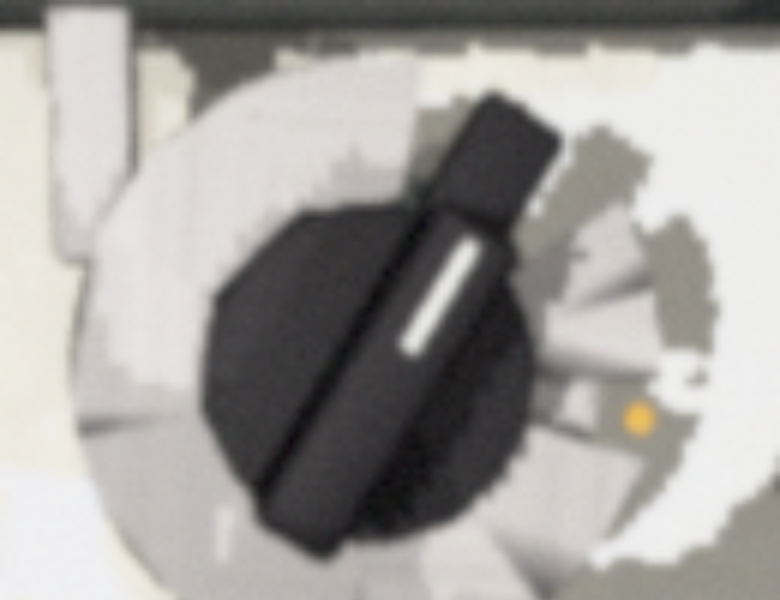

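Emit:
step_arm([
  {"x":20,"y":-2,"z":-10,"ax":0,"ay":0,"az":-0.14,"claw":0.7},
  {"x":40,"y":-4,"z":-20,"ax":0,"ay":0,"az":-0.28,"claw":0.7},
  {"x":55,"y":-6,"z":-40,"ax":0,"ay":0,"az":-0.42,"claw":0.7},
  {"x":64,"y":-7,"z":-60,"ax":0,"ay":0,"az":-0.543,"claw":0.7},
  {"x":64,"y":-7,"z":-70,"ax":0,"ay":0,"az":-0.543,"claw":0.7},
])

```text
t: 8.8
eef_pos: [0.5059, 0.0383, 0.2023]
tool_rot: [-3.142, 0.001, -0.428]
ft_force: [0.2, 0.5, 0.2]
opening: 0.0599
grasp_force: 0.0
```

Emit:
step_arm([
  {"x":0,"y":0,"z":-20,"ax":0,"ay":0,"az":0,"claw":0.7},
  {"x":0,"y":0,"z":-40,"ax":0,"ay":0,"az":0,"claw":0.7},
  {"x":0,"y":0,"z":-52,"ax":0,"ay":0,"az":0,"claw":0.5},
  {"x":0,"y":0,"z":-52,"ax":0,"ay":0,"az":0,"claw":0.4},
  {"x":0,"y":0,"z":-52,"ax":0,"ay":0,"az":0,"claw":0.35},
])

```text
t: 9.3
eef_pos: [0.5059, 0.0383, 0.1521]
tool_rot: [-3.141, -0.001, -0.425]
ft_force: [-0.1, -0.2, 0.3]
opening: 0.0298
grasp_force: 0.0
```

```bash
python3 - <<'E'
from h import *
o=monitor.get_obs(); print(o['t'],o['eef_pos'],o['tool_rot'],o['joints'].round(2),o['ft_force'],o['opening'])
c=vision.read_camera('wrist'); cv2.imwrite('pics/w4.png',cv2.resize(c['image'],(640,480),interpolation=cv2.INTER_CUBIC))
E
```

```text
9.3 [0.50590205 0.0382603  0.1521168 ] [-3.14114511e+00 -5.50425876e-04 -4.24791718e-01] [ 0.29  0.35 -0.51  1.96  0.21  0.88 -2.32] [-0.14386572 -0.24129878  0.31394211] 0.02979391679768665
```

View pics/w4.png

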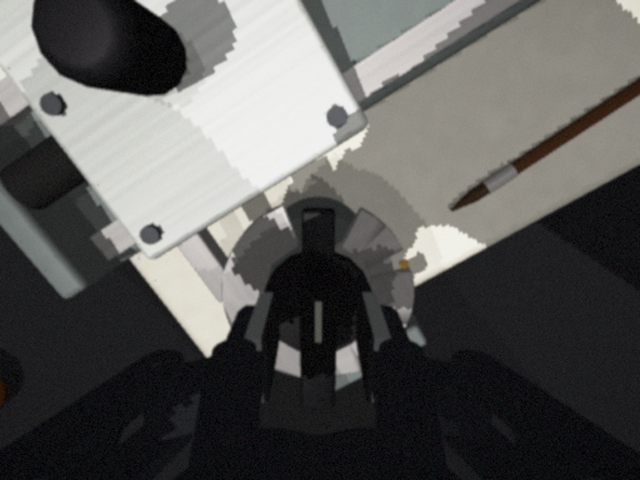

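The fingers are well aligned over the bar, but j7 is at -2.32, which leaves no range for the clockwise turn. I will rise, use the half-turn grasp (+pi), and come back.

Emit:
step_arm([
  {"x":0,"y":0,"z":5,"ax":0,"ay":0,"az":0,"claw":0.7},
  {"x":0,"y":0,"z":40,"ax":0,"ay":0,"az":0,"claw":0.7},
  {"x":0,"y":0,"z":60,"ax":0,"ay":0,"az":0.147,"claw":0.7},
  {"x":0,"y":0,"z":60,"ax":0,"ay":0,"az":0.294,"claw":0.7},
  {"x":0,"y":0,"z":60,"ax":0,"ay":0,"az":0.44,"claw":0.7},
])

```text
t: 9.85
eef_pos: [0.5062, 0.0382, 0.213]
tool_rot: [3.141, -0.003, 0.02]
ft_force: [-0.8, 1.6, -0.3]
opening: 0.0599
grasp_force: 0.0
```

Emit:
step_arm([
  {"x":0,"y":0,"z":0,"ax":0,"ay":0,"az":0.148,"claw":0.7},
  {"x":0,"y":0,"z":0,"ax":0,"ay":0,"az":0.296,"claw":0.7},
  {"x":0,"y":0,"z":0,"ax":0,"ay":0,"az":0.444,"claw":0.7},
  {"x":0,"y":0,"z":0,"ax":0,"ay":0,"az":0.592,"claw":0.7},
  {"x":0,"y":0,"z":0,"ax":0,"ay":0,"az":0.74,"claw":0.7},
])

```text
t: 10.35
eef_pos: [0.5059, 0.0381, 0.2123]
tool_rot: [3.141, -0.001, 0.76]
ft_force: [0.2, -0.1, -0.0]
opening: 0.06
grasp_force: 0.0
```

Emit:
step_arm([
  {"x":0,"y":0,"z":0,"ax":0,"ay":0,"az":0.148,"claw":0.7},
  {"x":0,"y":0,"z":0,"ax":0,"ay":0,"az":0.296,"claw":0.7},
  {"x":0,"y":0,"z":0,"ax":0,"ay":0,"az":0.444,"claw":0.7},
  {"x":0,"y":0,"z":0,"ax":0,"ay":0,"az":0.592,"claw":0.7},
  {"x":0,"y":0,"z":0,"ax":0,"ay":0,"az":0.74,"claw":0.7},
])

```text
t: 10.85
eef_pos: [0.5059, 0.038, 0.2123]
tool_rot: [3.141, 0.001, 1.5]
ft_force: [0.4, -0.1, -0.2]
opening: 0.0601
grasp_force: 0.0
```

Emit:
step_arm([
  {"x":0,"y":0,"z":0,"ax":0,"ay":0,"az":0.148,"claw":0.7},
  {"x":0,"y":0,"z":0,"ax":0,"ay":0,"az":0.296,"claw":0.7},
  {"x":0,"y":0,"z":0,"ax":0,"ay":0,"az":0.444,"claw":0.7},
  {"x":0,"y":0,"z":0,"ax":0,"ay":0,"az":0.592,"claw":0.7},
  {"x":0,"y":0,"z":0,"ax":0,"ay":0,"az":0.74,"claw":0.7},
])

```text
t: 11.35
eef_pos: [0.5059, 0.038, 0.2122]
tool_rot: [3.141, 0.001, 2.24]
ft_force: [-0.9, -0.5, 0.3]
opening: 0.0597
grasp_force: 0.0
```

```bash
python3 - <<'E'
from h import *
o=monitor.get_obs(); print(o['t'],o['eef_pos'],o['tool_rot'],o['joints'].round(2))
E
```

```text
11.35 [0.50589734 0.03796254 0.21223556] [3.14136846e+00 1.38719145e-03 2.24006633e+00] [ 0.71  0.39 -1.03  1.9   0.39  1.07  0.19]
```

Emit:
step_arm([
  {"x":0,"y":0,"z":0,"ax":0,"ay":0,"az":0.148,"claw":0.7},
  {"x":0,"y":0,"z":0,"ax":0,"ay":0,"az":0.296,"claw":0.7},
  {"x":-1,"y":0,"z":-5,"ax":0,"ay":0,"az":0.444,"claw":0.7},
  {"x":-1,"y":0,"z":-20,"ax":0,"ay":0,"az":0.477,"claw":0.6},
  {"x":-1,"y":0,"z":-40,"ax":0,"ay":0,"az":0.477,"claw":0.5},
])

```text
t: 11.85
eef_pos: [0.5051, 0.0377, 0.171]
tool_rot: [3.142, 0.001, 2.708]
ft_force: [0.6, -1.0, -0.5]
opening: 0.0427
grasp_force: 0.0
```

Emit:
step_arm([
  {"x":0,"y":0,"z":-12,"ax":0,"ay":0,"az":0,"claw":0.4},
  {"x":0,"y":0,"z":-21,"ax":0,"ay":0,"az":0,"claw":0.35},
  {"x":0,"y":0,"z":-21,"ax":0,"ay":0,"az":0,"claw":0.25},
  {"x":0,"y":0,"z":-21,"ax":0,"ay":0,"az":0,"claw":0.15},
  {"x":0,"y":0,"z":-21,"ax":0,"ay":0,"az":0,"claw":0.08},
])

```text
t: 12.35
eef_pos: [0.5049, 0.0384, 0.1508]
tool_rot: [3.141, 0.001, 2.711]
ft_force: [0.1, 2.8, -1.4]
opening: 0.0112
grasp_force: 58.7
```

Emit:
step_arm([
  {"x":0,"y":0,"z":0,"ax":0,"ay":0,"az":0,"claw":0.05},
  {"x":0,"y":0,"z":0,"ax":0,"ay":0,"az":0,"claw":0.05},
])

```text
t: 12.55
eef_pos: [0.505, 0.0384, 0.1508]
tool_rot: [3.141, 0.001, 2.711]
ft_force: [-0.2, 3.0, 3.7]
opening: 0.011
grasp_force: 59.4
```

```bash
python3 - <<'E'
from h import *
o=monitor.get_obs(); print(o['t'],o['eef_pos'],o['tool_rot'],o['joints'].round(2),o['ft_force'],o['wrist_torque'],o['opening'],o['grasp_force'])
E
```

```text
12.55 [0.50497574 0.03839664 0.15076974] [3.14105723e+00 8.00166691e-04 2.71079195e+00] [ 0.71  0.52 -1.06  1.96  0.55  0.99  0.52] [-0.18431771  2.99361905  3.65016553] [0.68058044 0.13204067 0.04340881] 0.010996407979188674 59.43491578102112
```

Emit:
step_arm([
  {"x":0,"y":0,"z":1,"ax":0,"ay":0,"az":0,"claw":0.05},
  {"x":0,"y":0,"z":3,"ax":0,"ay":0,"az":0,"claw":0.05},
  {"x":0,"y":0,"z":5,"ax":0,"ay":0,"az":0,"claw":0.05},
  {"x":0,"y":0,"z":7,"ax":0,"ay":0,"az":0,"claw":0.05},
  {"x":0,"y":0,"z":9,"ax":0,"ay":0,"az":0,"claw":0.05},
])

```text
t: 13.05
eef_pos: [0.5047, 0.0383, 0.1592]
tool_rot: [3.141, 0.0, 2.711]
ft_force: [3.9, 4.7, -10.2]
opening: 0.0108
grasp_force: 58.3
```

Emit:
step_arm([
  {"x":0,"y":0,"z":1,"ax":0,"ay":0,"az":0,"claw":0.05},
  {"x":0,"y":0,"z":1.5,"ax":0,"ay":0,"az":0,"claw":0.05},
  {"x":0,"y":0,"z":1.5,"ax":0,"ay":0,"az":0,"claw":0.05},
])

```text
t: 13.35
eef_pos: [0.5047, 0.0383, 0.1606]
tool_rot: [3.141, 0.0, 2.711]
ft_force: [5.3, 4.9, -10.3]
opening: 0.0112
grasp_force: 58.3
```

Emit:
step_arm([
  {"x":0,"y":0,"z":0,"ax":0,"ay":0,"az":-0.06,"claw":0.05},
  {"x":0,"y":0,"z":0,"ax":0,"ay":0,"az":-0.14,"claw":0.05},
  {"x":0,"y":0,"z":0,"ax":0,"ay":0,"az":-0.22,"claw":0.05},
  {"x":0,"y":0,"z":0,"ax":0,"ay":0,"az":-0.3,"claw":0.05},
  {"x":0,"y":0,"z":0,"ax":0,"ay":0,"az":-0.35,"claw":0.05},
])

```text
t: 13.85
eef_pos: [0.5048, 0.0383, 0.1606]
tool_rot: [3.141, -0.0, 2.358]
ft_force: [4.6, 5.5, -10.2]
opening: 0.0112
grasp_force: 58.4
```

```bash
python3 - <<'E'
from h import *
o=monitor.get_obs(); print(o['t'],o['eef_pos'],o['tool_rot'],o['joints'].round(2),o['ft_force'],o['wrist_torque'],o['opening'],o['grasp_force'])
E
```

```text
13.85 [0.50475506 0.03829823 0.16060165] [ 3.14095124e+00 -9.04209801e-05  2.35772176e+00] [ 0.67  0.47 -0.99  1.95  0.47  0.98  0.23] [  4.64855603   5.48339767 -10.2478227 ] [ 1.14152767 -1.10916324  0.01352695] 0.011189849695545961 58.44329237937927
```

Emit:
step_arm([
  {"x":0,"y":0,"z":0,"ax":0,"ay":0,"az":-0.06,"claw":0.05},
  {"x":0,"y":0,"z":0,"ax":0,"ay":0,"az":-0.14,"claw":0.05},
  {"x":0,"y":0,"z":0,"ax":0,"ay":0,"az":-0.22,"claw":0.05},
  {"x":0,"y":0,"z":0,"ax":0,"ay":0,"az":-0.3,"claw":0.05},
  {"x":0,"y":0,"z":0,"ax":0,"ay":0,"az":-0.35,"claw":0.05},
])

```text
t: 14.35
eef_pos: [0.5047, 0.0383, 0.1606]
tool_rot: [3.141, -0.0, 2.008]
ft_force: [5.3, 4.8, -10.3]
opening: 0.0112
grasp_force: 58.4
```

Emit:
step_arm([
  {"x":0,"y":0,"z":0,"ax":0,"ay":0,"az":-0.06,"claw":0.05},
  {"x":0,"y":0,"z":0,"ax":0,"ay":0,"az":-0.12,"claw":0.05},
  {"x":0,"y":0,"z":0,"ax":0,"ay":0,"az":-0.2,"claw":0.05},
  {"x":0,"y":0,"z":0,"ax":0,"ay":0,"az":-0.25,"claw":0.05},
  {"x":0,"y":0,"z":0,"ax":0,"ay":0,"az":-0.25,"claw":0.05},
])

```text
t: 14.85
eef_pos: [0.5047, 0.0383, 0.1606]
tool_rot: [3.141, -0.0, 1.759]
ft_force: [4.1, 4.5, -10.5]
opening: 0.0112
grasp_force: 58.4
```

```bash
python3 - <<'E'
from h import *
o=monitor.get_obs(); print(o['t'],o['eef_pos'],o['tool_rot'],o['joints'].round(2),o['ft_force'],o['wrist_torque'],o['opening'],o['grasp_force'])
c=vision.read_camera('wrist'); cv2.imwrite('pics/w5.png',cv2.resize(c['image'],(800,600),interpolation=cv2.INTER_CUBIC))
E
```

```text
14.85 [0.50471759 0.03833729 0.16058424] [ 3.14128487e+00 -4.25881781e-04  1.75894729e+00] [ 0.57  0.42 -0.86  1.95  0.39  0.95 -0.29] [  4.07845742   4.47599306 -10.47470913] [ 0.99691606 -1.07741203 -0.04378296] 0.011189878851583663 58.439966440200806
```

View pics/w5.png

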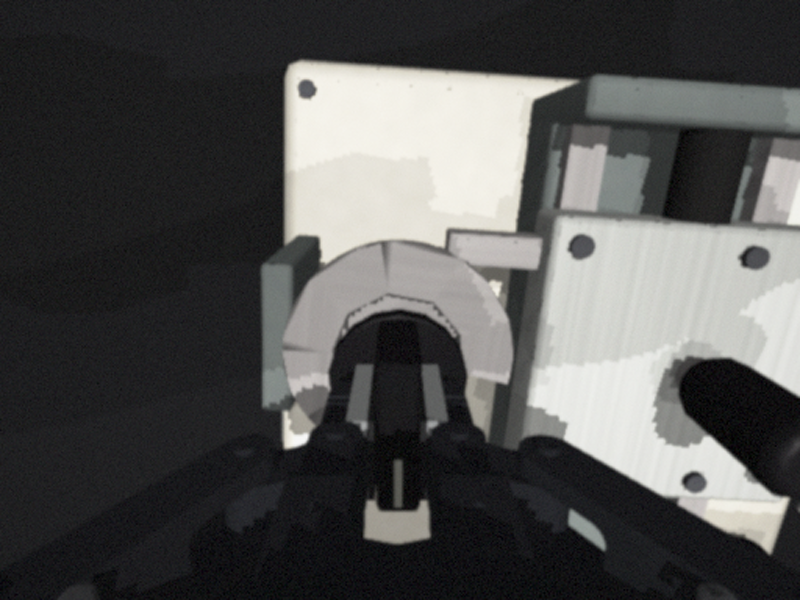

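The pin is clear and the knob has turned 0.95 with no torque. From the brass dot, the hole lies about 1.23 from the start, so I go there, lower lightly and feel.

Emit:
step_arm([
  {"x":0,"y":0,"z":0,"ax":0,"ay":0,"az":-0.07,"claw":0.05},
  {"x":0,"y":0,"z":0,"ax":0,"ay":0,"az":-0.14,"claw":0.05},
  {"x":0,"y":0,"z":0,"ax":0,"ay":0,"az":-0.21,"claw":0.05},
  {"x":0,"y":0,"z":0,"ax":0,"ay":0,"az":-0.27,"claw":0.05},
  {"x":0,"y":0,"z":0,"ax":0,"ay":0,"az":-0.27,"claw":0.05},
])

```text
t: 15.4
eef_pos: [0.5048, 0.0384, 0.1606]
tool_rot: [3.141, -0.001, 1.489]
ft_force: [4.8, 4.3, -10.4]
opening: 0.0112
grasp_force: 58.5
```

Emit:
step_arm([
  {"x":0,"y":0,"z":-0.8,"ax":0,"ay":0,"az":0,"claw":0.05},
  {"x":0,"y":0,"z":-1.6,"ax":0,"ay":0,"az":0,"claw":0.05},
  {"x":0,"y":0,"z":-2.2,"ax":0,"ay":0,"az":0,"claw":0.05},
  {"x":0,"y":0,"z":-2.6,"ax":0,"ay":0,"az":0,"claw":0.05},
  {"x":0,"y":0,"z":-2.6,"ax":0,"ay":0,"az":0,"claw":0.05},
])

```text
t: 15.9
eef_pos: [0.5047, 0.0384, 0.1579]
tool_rot: [3.141, -0.001, 1.491]
ft_force: [4.5, 4.4, -9.1]
opening: 0.011
grasp_force: 58.6
```

Emit:
step_arm([
  {"x":0,"y":0,"z":-0.4,"ax":0,"ay":0,"az":0,"claw":0.05},
  {"x":0,"y":0,"z":-0.8,"ax":0,"ay":0,"az":0,"claw":0.05},
  {"x":0,"y":0,"z":-0.8,"ax":0,"ay":0,"az":0,"claw":0.05},
])

```text
t: 16.2
eef_pos: [0.5048, 0.0384, 0.1572]
tool_rot: [3.141, -0.001, 1.491]
ft_force: [5.2, 3.7, -9.2]
opening: 0.011
grasp_force: 58.7
```

Emit:
step_arm([
  {"x":0,"y":0,"z":-0.4,"ax":0,"ay":0,"az":0,"claw":0.05},
  {"x":0,"y":0,"z":-0.8,"ax":0,"ay":0,"az":0,"claw":0.05},
  {"x":0,"y":0,"z":-0.8,"ax":0,"ay":0,"az":0,"claw":0.05},
])

```text
t: 16.5
eef_pos: [0.5048, 0.0384, 0.1564]
tool_rot: [3.141, -0.001, 1.491]
ft_force: [5.4, 4.1, -7.5]
opening: 0.0111
grasp_force: 58.8
```

```bash
python3 - <<'E'
from h import *
o=monitor.get_obs(); print(o['t'],o['eef_pos'],o['tool_rot'],o['ft_force'],o['wrist_torque'])
E
```

```text
16.5 [0.50475437 0.03835111 0.15636532] [ 3.14148366e+00 -6.76556447e-04  1.49087885e+00] [ 5.43845385  4.14269872 -7.50945268] [ 1.00249249 -0.99285232 -0.00624513]
```

The pin is now below the ring top and the force follows the spring, so it is in the hole.

Emit:
step_arm([
  {"x":0,"y":0,"z":-0.8,"ax":0,"ay":0,"az":0,"claw":0.05},
  {"x":0,"y":0,"z":-1.5,"ax":0,"ay":0,"az":0,"claw":0.05},
  {"x":0,"y":0,"z":-2.2,"ax":0,"ay":0,"az":0,"claw":0.05},
  {"x":0,"y":0,"z":-2.8,"ax":0,"ay":0,"az":0,"claw":0.05},
  {"x":0,"y":0,"z":-3.4,"ax":0,"ay":0,"az":0,"claw":0.05},
])

```text
t: 17.0
eef_pos: [0.5048, 0.0384, 0.1531]
tool_rot: [3.141, -0.001, 1.491]
ft_force: [5.0, 4.8, -7.2]
opening: 0.0109
grasp_force: 59.1
```

Emit:
step_arm([
  {"x":0,"y":0,"z":-0.5,"ax":0,"ay":0,"az":0,"claw":0.05},
  {"x":0,"y":0,"z":-1,"ax":0,"ay":0,"az":0,"claw":0.05},
  {"x":0,"y":0,"z":-1.5,"ax":0,"ay":0,"az":0,"claw":0.05},
  {"x":0,"y":0,"z":-1.8,"ax":0,"ay":0,"az":0,"claw":0.05},
  {"x":0,"y":0,"z":-1.8,"ax":0,"ay":0,"az":0,"claw":0.05},
])

```text
t: 17.5
eef_pos: [0.5048, 0.0384, 0.1513]
tool_rot: [3.141, -0.001, 1.491]
ft_force: [4.2, 4.3, -6.3]
opening: 0.0108
grasp_force: 59.2
```

Emit:
step_arm([
  {"x":0,"y":0,"z":-0.3,"ax":0,"ay":0,"az":0,"claw":0.05},
  {"x":0,"y":0,"z":-0.5,"ax":0,"ay":0,"az":0,"claw":0.05},
  {"x":0,"y":0,"z":-0.5,"ax":0,"ay":0,"az":0,"claw":0.2},
  {"x":0,"y":0,"z":-0.5,"ax":0,"ay":0,"az":0,"claw":0.35},
  {"x":0,"y":0,"z":-0.5,"ax":0,"ay":0,"az":0,"claw":0.5},
])

```text
t: 18.0
eef_pos: [0.5046, 0.0378, 0.1509]
tool_rot: [-3.141, 0.0, 1.491]
ft_force: [0.6, 0.4, 0.3]
opening: 0.0419
grasp_force: 0.0
```

Emit:
step_arm([
  {"x":0,"y":0,"z":5,"ax":0,"ay":0,"az":0,"claw":0.6},
  {"x":0,"y":0,"z":30,"ax":0,"ay":0,"az":0,"claw":0.6},
  {"x":0,"y":0,"z":70,"ax":0,"ay":0,"az":0,"claw":0.6},
  {"x":-20,"y":20,"z":100,"ax":0,"ay":0,"az":0,"claw":0.6},
  {"x":-30,"y":60,"z":110,"ax":0,"ay":0,"az":0,"claw":0.6},
])

```text
t: 18.5
eef_pos: [0.475, 0.0971, 0.2637]
tool_rot: [3.138, 0.001, 1.487]
ft_force: [1.0, 2.0, -0.2]
opening: 0.051
grasp_force: 0.0
```

```bash
python3 - <<'E'
from h import *
o=monitor.get_obs(); print(o['t'],o['eef_pos'],o['tool_rot'],o['ft_force'],o['opening'])
c=vision.read_camera('wrist'); cv2.imwrite('pics/w6.png',cv2.resize(c['image'],(640,480),interpolation=cv2.INTER_CUBIC))
E
```

```text
18.5 [0.47496691 0.09710523 0.26369195] [3.13844613e+00 9.21244005e-04 1.48682656e+00] [ 1.00394132  1.95699352 -0.2340564 ] 0.05102845394746755
```

View pics/w6.png

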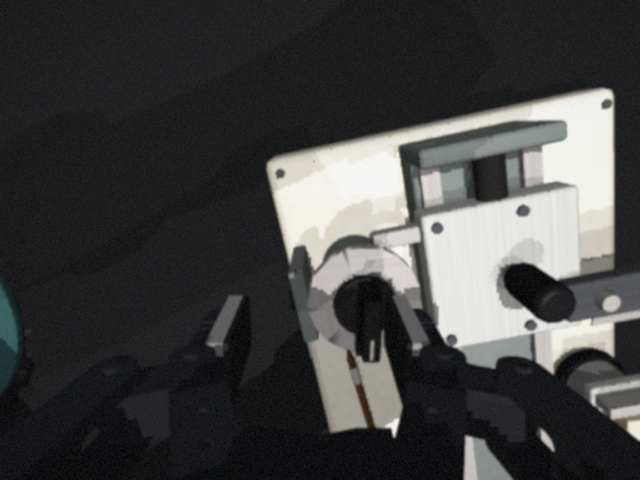

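The knob's nose now points at the hole, the saddle stands against the buffer and the gripper is clear. Handing in.

```bash
python3 -c "
from plant import workorder; print(workorder.hand_in())"
```

```text
the job is handed in; nothing more can be done
None
```

I handed the job in at about 18.6 s: the carriage is home against its buffer, the lock knob has dropped into the lock hole and is released, and the arm is clear; the hand-in returned no verdict.

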